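# Lock the sliding chopping board and close up the scraps pan

## Robot

A 6-joint arm with a two-finger parallel gripper is mounted at the origin on a cart in front of the work surface, level with it; the furniture and walls round the work are solid. World frame = base frame: x ahead of the robot, y to its left, z up, the work surface at z = 0. Lengths are in m, angles in rad, forces in N, time in s.
With the tool pointing down it reaches from about 0.3 to 0.85 m from the base axis. Payload 4.2 kg.
Tool frame: the origin (TCP) lies at the very end of the fingers, on their centre line; the grasp point (between the pads) lies r.tcp_to_grasp behind it (r.tcp_to_grasp is the distance from the TCP to the grasp point, in m); x points along the fingers, y is the direction in which the jaws open and shut, and the axes are right-handed (so a half turn about x gives the same grasp; the last joint's range is limited). The gripper opens to 91 mm and grips with 3 to 60 N. Pads are 32 mm wide; open, the fingers measure 118 mm over their backs; the gripper's body (76 mm by 178 mm) begins 60 mm behind the grasp point.
Start: joints at [1.147, 0.32, 1.565, -0, 1.257, -0.02], TCP at [0.226, 0.529, 0.214] pointing down, gripper open.
Joint ranges: [-3.11, 3.11], [-0.84, 2.01], [0.21, 2.61], [-1.34, 4.49], [0.05, 2.63], [-2.56, 2.56]. Speed limits (rad/s): [2.57, 2.57, 3.14, 3.14, 3.14, 3.14].

## Interface

Orientations are given as a unit quaternion [x, y, z, w].
In Python, from station import r gives the robot as it stands. Calls block until the motion is done:
- r.move_pose(position, orientation): joint-space move of the TCP to a pose.
- r.move_linear(position, feed=0.15, ori=None, guard=None): straight line of the TCP; ori=None keeps the orientation; feed is the mean speed in m/s. With guard (N) it stops when the force on the tool has changed by that much, and returns True; else False.
- r.movej(angles): joint-space move.
- r.gripper_to(opening, grip_force=None): finger opening in m; grip_force is the grip in N (None keeps the last); returns when the fingers have stopped.
- r.dwell(seconds).
- r.inverse_kinematics(position, orientation): joint angles nearest the present ones, or None.
- r.get_obs(): the state.
- r.capture(name): name is "scene" or "side" or "wrist"; returns a dict with "frame" (384x512x3 uint8, red, green, blue), "range_z" (384x512 float32, m along the optical axis (not along the pixel's ray), 0 where there is no reading), "vertical_fov" (degrees; the focal length in pixels is half the picture's height over the tangent of half this angle, whatever the lens; pixels are square), "cx", "cy" (the principal point, pixels), "k1" (the pictures are not rectified: a ray, as slopes to the right and down, at radius r is drawn at 1 + k1 r^2 times it, then the intrinsics apply), "position" and "attitude" of the camera in the world; the wrist camera has in their place "T_tool_cam" (4x4, takes a point from camera to tool coordinates, whose origin is the TCP and whose axes are the tool frame's). Camera axes: x right, y down, z forward; pixel columns grow to the right and rows downward; lengths in m; the calibration is good to about 2 mm. A picture is of the moment at which its call begins: read the wrist's pose just before it.
A pose or a line that the arm cannot do raises r.MotionError and nothing moves.
- r.close_job(): hands the job in, once; it reports no verdict.
The state is a dict: "time": time; "joint_positions": joint angles; "joint_velocities": joint speeds; "joint_torque": joint torques, N m; "eef_pos": TCP position; "orientation": TCP orientation; "wrist_force": force on the tool from outside, world axes, zero at the start; "ft_torque": the same for the moment, N m; "gripper_width": finger opening in m.
Only numpy, scipy, OpenCV 4.12 (cv2) and the standard library are available. Lean on these libraries where they do the work, as an engineer would, in place of code of your own. Each camera call takes 0.05 s, during which the arm holds its last target.

## Task

Get the prep station ready for chopping: with a fingertip, push the chopping board along its rails towards the scraps pan until its feet drop into the notches and it lies fully down, flush with the frame. Then push the steel scraps pan along the same rails until it meets the edge of the seated board, so that no gap is left for scraps to fall through. Only push, never pick up or lift the board or the pan, and leave everything else as it stands.

Things in the scene. Friction and masses are not known exactly. Their poses are not given: they have to be found in the camera images.
- station: Fixed prep station: an open wooden frame 227 mm wide (its x), 460 mm long (its y), 85 mm high, on the worktop; origin under its centre, z up. A metal rail runs inside each long side, tops 65 mm above the worktop. The wooden cheeks outside the rails rise to 85 mm and guide board and pan (1.5 mm play a side). The end bars are 52 mm high, lower than the rails
- rail (a point): Middle of the top of the rail on the station's +x side (station x = +87.5 mm, y = 0). Each rail is 28 mm wide and runs along y over the whole length; between the two rails is an open well 147 mm wide and 51 mm deep
- notch (a point): Mouth of the notch in the outer half of the +x rail, at station y = -53 mm. Each rail has two notches 23 mm long, 7.5 mm deep, with square walls: this one on its outer half and one on its inner half at y = +97 mm. The rails run on past them: a board pushed fast can jump a notch and then must be pushed back from its other end
- home (a point): Point on the station where the board's origin lies when the board is seated: station x = 0, y = +22 mm, 59 mm above the worktop; axes as the station's
- board: Loose wooden chopping board, 200 mm (x) by 210 mm (y) by 20 mm thick, about 0.6 kg, on four 6 mm feet; origin at its centre, level with the feet's undersides; axes as the station's. It starts 60 to 105 mm on the station's +y side of home, feet on the rails (origin 65 mm above the worktop, its top 6 mm above the cheeks). Friction resists a push by less than 8 N
- foot (a point): Underside of the board's foot at board x = +94.5, y = -75 mm. The feet are 18 mm long (y); the two at y = -75 mm ride on the rails' outer halves, the two at y = +75 mm on the inner halves, so each pair fits its own notches only. Once in them the board stops dead (2.5 mm play either way), lies on the rails with its origin 59 mm up and its top flush with the cheeks
- board_tail (a point): Centre of the board's +y end face (200 mm wide, 20 mm high), 105 mm from the board's centre and 16 mm above the undersides of its feet: the face to push on, towards the station's -y
- board_nose (a point): Centre of the board's -y end face, at the same height; axes as the board's: the edge that the pan has to meet
- pan: Loose steel scraps pan, open at the top, about 0.3 kg. Rim 197 mm (x) by 85 mm (y), 8 mm thick, lying on the rails, from which the pan hangs; inside 131 by 69 mm, floor 43 mm below the origin. Origin at its centre, level with the rim's underside (65 mm above the worktop). It starts at the station's -y end, 35 to 55 mm clear of the seated board's edge
- pan_wall (a point): Centre of the inner face of the pan's +y wall, 35 mm from the pan's centre and 10 mm below the rim's underside: a fingertip put down inside the pan can push on it, towards the station's +y. Friction resists by less than 4 N; push within 30 mm of the middle or the pan may jam between the cheeks
- pan_edge (a point): Middle of the pan rim's outer +y edge, 42.5 mm from the pan's centre, 4 mm above the underside of the rim: the edge that has to meet the board
- pepper_shaker: Glass and steel pepper shaker, 44 mm across and 90 mm high, standing loose in front of the station; origin under its centre. Not to be disturbed
- coffee_mug: Cream mug with a handle, 92 x 127 mm and 95 mm high, loose, left of the station; origin on its underside. Not to be disturbed
- candle: Green pillar candle, 52 mm across and 144 mm high, loose, right of the station; origin under its centre. Not to be disturbed
- spoon_a: Steel table spoon, 187 mm long, lying loose in front of the station on the right; origin under its middle. Not to be disturbed
- spoon_b: Steel table spoon, 187 mm long, lying loose left of the station; origin under its middle. Not to be disturbed

How it is judged:
On the way, in this order (a step that is already met when the one before it is completed fails the run):
1. the board has dropped into its notches and lies flat on the rails (horizontal distance between board and home below 0.005 m and z of board in the frame of home below 0.002 m and angle between board's own z axis and vertical below 0.015 rad), for 0.2 s.
2. the pan meets the edge of the seated board (horizontal distance between board and home below 0.005 m and z of board in the frame of home below 0.002 m and y of pan_edge in the frame of board_nose above -0.004 m), for 0.1 s.
At the end, for the whole second after the job is handed in: The board is seated: its origin within 5 mm of home and no more than 2 mm higher, level within 0.015 rad; the pan hangs level on the rails with its rim within 4 mm of the board's edge; both are at rest (all of step 2 and angle between board's own z axis and vertical below 0.015 rad and z of pan in the frame of home between 0.003 and 0.009 m and angle between pan's own z axis and vertical below 0.03 rad and linear speed of each of board, pan below 0.01 m/s); the robot touches nothing.
It fails at once if the board is lifted off its rails (more than 8 mm above its sliding height) or tipped (z of board in the frame of home above 0.014 m or angle between board's own z axis and vertical above 0.12 rad).
It fails at once if the pan is lifted off its rails (more than 8 mm) or tipped (z of pan in the frame of home above 0.014 m or angle between pan's own z axis and vertical above 0.15 rad).
It fails at once if one of the other things is moved by more than 20 mm (distance of any of pepper_shaker, coffee_mug, candle, spoon_a, spoon_b from where it was at the start of the episode above 0.02 m).
It also fails if it takes over 42 s, if anything falls off the work surface, if the arm or the gripper's body presses on something with over 40 N, if the wrist force passes 120 N, or if a joint passes its speed limit or range.

## Working session

There is one attempt and no reset: what is moved stays moved. The work goes in short steps, each a Python script; the robot and the scene stay as the last script left them, time stands still between calls to the robot, and variables do not carry over. Pictures are saved under pics/ and viewed, and the job is handed in when it is done.

```bash
ls; mkdir -p pics
cat > h.py <<'E'
import numpy as np, cv2
from station import r
from scipy.spatial.transform import Rotation as R
def cap(n):
    o=r.get_obs(); c=r.capture(n); c['obs']=o
    H=c['frame'].shape[0]; c['f']=H/2/np.tan(np.radians(c['vertical_fov'])/2)
    if n=='wrist':
        T=np.eye(4);T[:3,:3]=R.from_quat(o['orientation']).as_matrix();T[:3,3]=o['eef_pos']
        c['T']=T@np.array(c['T_tool_cam'])
    else:
        T=np.eye(4);a=np.array(c['attitude'])
        T[:3,:3]=a if a.shape==(3,3) else R.from_quat(a).as_matrix();T[:3,3]=c['position'];c['T']=T
    return c
def KD(c):
    return np.array([[c['f'],0,c['cx']],[0,c['f'],c['cy']],[0,0,1]]),np.array([c['k1'],0,0,0.])
def rays(c,uv):
    K,D=KD(c); p=cv2.undistortPoints(np.array(uv,float).reshape(-1,1,2),K,D).reshape(-1,2)
    return np.c_[p,np.ones(len(p))]
def plane(c,uv,z):
    d=rays(c,uv)@c['T'][:3,:3].T; o=c['T'][:3,3]
    return o+d*((z-o[2])/d[:,2])[:,None]
def cloud(c):
    h,w=c['range_z'].shape; u,v=np.meshgrid(np.arange(w),np.arange(h))
    p=rays(c,np.c_[u.ravel(),v.ravel()])*c['range_z'].reshape(-1,1)
    return (p@c['T'][:3,:3].T+c['T'][:3,3]).reshape(h,w,3)
def proj(c,P):
    P=np.atleast_2d(P);Ti=np.linalg.inv(c['T']);K,D=KD(c)
    q=P@Ti[:3,:3].T+Ti[:3,3]
    return cv2.projectPoints(q,np.zeros(3),np.zeros(3),K,D)[0].reshape(-1,2)
def save(c,n): cv2.imwrite('pics/'+n+'.png',c['frame'][:,:,::-1])
E
python3 - <<'E'
from h import *
import pickle
o=r.get_obs();print(o['time'],o['eef_pos'],o['orientation'],o['gripper_width'],r.tcp_to_grasp)
cs={}
for n in ['scene','side','wrist']:
    c=cap(n);save(c,n+'0');cs[n]=c;print(n,c['T'].round(3).tolist(),c['f'],c['k1'],c['cx'],c['cy'])
pickle.dump(cs,open('c0.pkl','wb'))
E
```

```text
pics
0.0 [0.22570716 0.52831147 0.21312465] [ 0.14117263  0.69287773 -0.14237869  0.69261754] 0.09150083008618975 0.0188
scene [[0.562, -0.618, 0.549, -0.226], [-0.827, -0.43, 0.362, -0.445], [0.012, -0.658, -0.753, 1.095], [0.0, 0.0, 0.0, 1.0]] 445.88009404641264 -0.027205958310985177 255.3852524951394 187.16724984179885
side [[-0.615, -0.436, 0.657, -0.586], [-0.788, 0.35, -0.506, 0.853], [-0.01, -0.829, -0.559, 1.007], [0.0, 0.0, 0.0, 1.0]] 456.5106562074475 -0.0760909794315048 252.82546588281127 191.0265376775781
wrist [[0.393, 0.889, 0.236, 0.159], [0.92, -0.379, -0.103, 0.557], [-0.002, 0.257, -0.966, 0.384], [0.0, 0.0, 0.0, 1.0]] 339.5158660285896 0.022817039879693447 258.3770679558533 188.42909676212318
```

View pics/scene0.png

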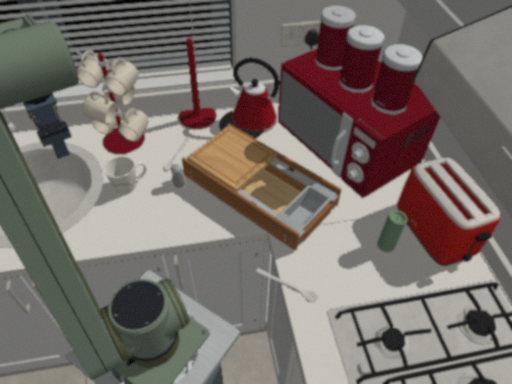

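View pics/side0.png

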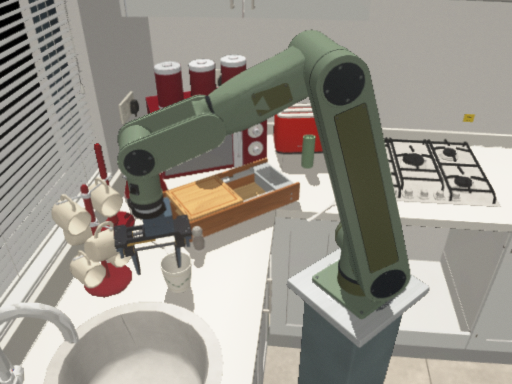

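View pics/wrist0.png

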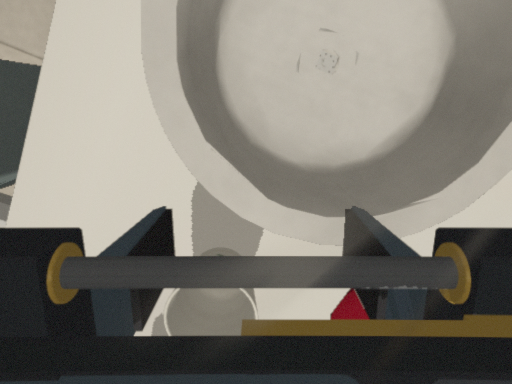

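The scene view shows the station at about (185–338, 128–240). The board sits at its upper-left end, around (230,160), and the pan is at the lower right, around (305,205). The shaker is at (178,176), the mug at (120,172) and the candle at (392,230). Next I'll fit the frame from the depth.

Run:
```python
from h import *
import pickle
cs=pickle.load(open('c0.pkl','rb'))
c=cs['scene']; X=cloud(c); z=X[...,2]; 
def show(n,X):
    pass
for n in ['scene','side']:
    X=cloud(cs[n]);
    # worktop height check
    m=(abs(X[...,2])<0.02); print(n,'worktop med',np.median(X[m][:,2]), m.sum())
    m=(X[...,2]>0.075)&(X[...,2]<0.1)&(X[...,0]>0.2)&(X[...,0]<0.9)&(abs(X[...,1])<0.6)
    k,l,st,ce=cv2.connectedComponentsWithStats(m.astype(np.uint8))
    for i in range(1,k):
        if st[i,4]>60:
            P=X[l==i]; print(st[i],ce[i].round(),P.mean(0).round(3),P.min(0).round(3),P.max(0).round(3))
c=cs['scene']
big=cv2.resize(c['frame'][110:260,160:360],None,fx=4,fy=4,interpolation=cv2.INTER_CUBIC);cv2.imwrite('pics/crop1.png',big[:,:,::-1])
c=cs['side']
big=cv2.resize(c['frame'][150:250,140:320],None,fx=4,fy=4,interpolation=cv2.INTER_CUBIC);cv2.imwrite('pics/crop2.png',big[:,:,::-1])
```

```text
scene worktop med 0.0013954170032339785 57133
[198  82  45  14 323] [218.  89.] [0.828 0.425 0.091] [0.77  0.358 0.075] [0.893 0.487 0.1  ]
[149  87  43  14 331] [170.  94.] [0.704 0.548 0.09 ] [0.642 0.492 0.075] [0.766 0.6   0.1  ]
[237  96  35  20 265] [254. 108.] [0.813 0.254 0.087] [0.782 0.211 0.075] [0.889 0.333 0.1  ]
[278 104  55  51 323] [305. 130.] [0.82  0.049 0.088] [ 0.771 -0.078  0.075] [0.875 0.191 0.1  ]
[132 116  16  21 115] [141. 127.] [0.512 0.511 0.089] [0.476 0.498 0.075] [0.556 0.528 0.1  ]
[ 182  124  160  115 4242] [240. 165.] [0.56  0.133 0.088] [ 0.428 -0.176  0.075] [0.699 0.302 0.097]
[331 154  80  33 430] [366. 170.] [ 0.764 -0.205  0.088] [ 0.705 -0.295  0.075] [ 0.9   -0.095  0.1  ]
[104 156  39  26 354] [120. 168.] [0.337 0.432 0.086] [0.285 0.385 0.075] [0.396 0.479 0.099]
[171 164  11  10  82] [176. 168.] [0.434 0.29  0.083] [0.421 0.276 0.075] [0.451 0.307 0.091]
[401 186  86  68 555] [436. 229.] [ 0.671 -0.46   0.087] [ 0.621 -0.594  0.075] [ 0.759 -0.326  0.1  ]
[383 225  19  14 105] [390. 233.] [ 0.583 -0.362  0.087] [ 0.575 -0.386  0.075] [ 0.6   -0.337  0.1  ]
side worktop med 0.0009304244556056496 37851
[273 126  33  15 156] [288. 136.] [ 0.731 -0.36   0.088] [ 0.683 -0.417  0.075] [ 0.862 -0.319  0.1  ]
[182 145  85  20 413] [228. 153.] [ 0.774 -0.067  0.088] [ 0.703 -0.228  0.075] [0.841 0.116 0.1  ]
[302 145  13   9  65] [308. 150.] [ 0.592 -0.343  0.088] [ 0.577 -0.375  0.075] [ 0.624 -0.327  0.1  ]
[ 163  158  137   68 2647] [212. 197.] [0.557 0.154 0.088] [ 0.426 -0.171  0.075] [0.698 0.3   0.098]
[109 173  13  17 122] [115. 180.] [0.87  0.387 0.092] [0.827 0.349 0.075] [0.898 0.421 0.1  ]
[191 226  11   9  71] [196. 230.] [0.435 0.3   0.085] [0.423 0.282 0.075] [0.452 0.314 0.092]
[160 250  32  29 341] [176. 265.] [0.332 0.434 0.087] [0.283 0.384 0.075] [0.398 0.48  0.099]
```

View pics/crop1.png

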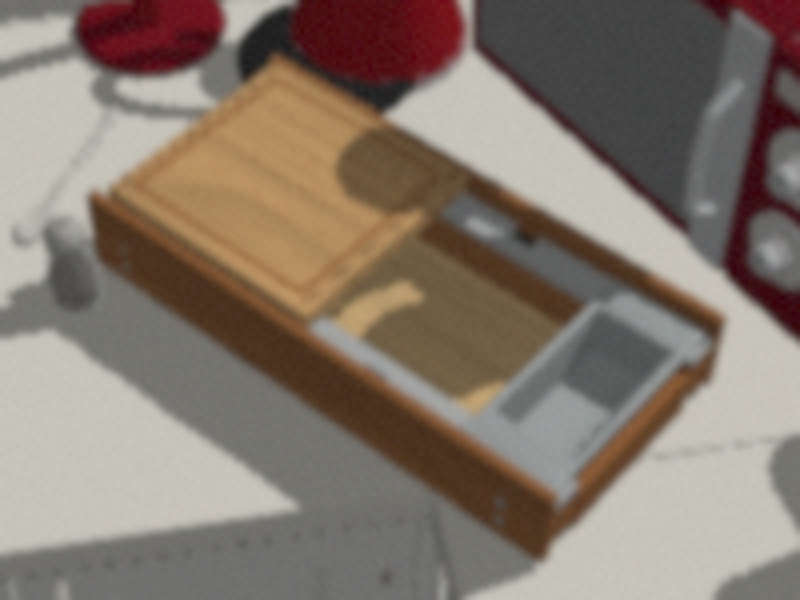

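View pics/crop2.png

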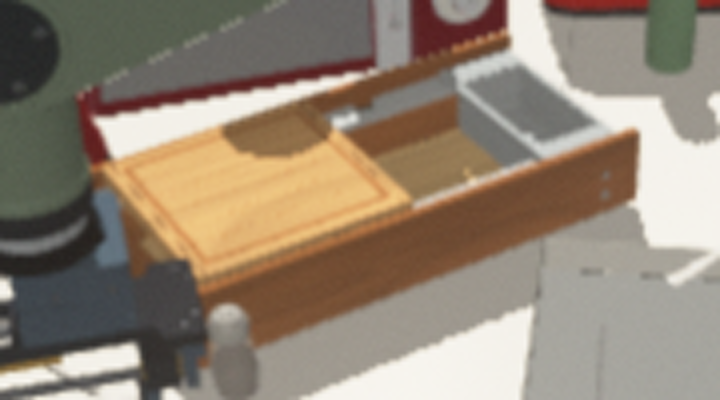

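```bash
cat > fit.py <<'E'
from h import *
def rect(P):
    (c,s,a)=cv2.minAreaRect(P[:,:2].astype(np.float32)*1000)
    b=cv2.boxPoints((c,s,a))/1000
    e=b[1]-b[0];f=b[2]-b[1]
    L=e if np.linalg.norm(e)>np.linalg.norm(f) else f
    if L[1]<0:L=-L
    return np.array(c)/1000,s,L/np.linalg.norm(L)
E
python3 - <<'E'
from fit import *
import pickle
cs=pickle.load(open('c0.pkl','rb'))
for n in ['scene','side']:
    c=cs[n];X=cloud(c)
    m=(X[...,2]>0.078)&(X[...,2]<0.1)
    k,l,st,ce=cv2.connectedComponentsWithStats(m.astype(np.uint8))
    i=l[165,240] if n=='scene' else l[197,212]
    P=X[l==i]; 
    print(n,rect(P),len(P))
    yd=rect(P)[2]; ang=np.degrees(np.arctan2(yd[1],yd[0]));print('y dir angle',ang)
    # coordinates in station frame
    c0=rect(P)[0]; y=yd; x=np.array([y[1],-y[0]])
    q=(P[:,:2]-c0)@np.c_[x,y]
    # board top
    b=(abs(q[:,0])<0.08)
    print('board top z',np.median(P[b][:,2]),'y extents',np.percentile(q[b][:,1],[0,1,5,95,99,100]).round(4))
    # pan
    Q=(X[...,:2]-c0)@np.c_[x,y]
    ins=(abs(Q[...,0])<0.1135)&(abs(Q[...,1])<0.23)
    for lo in np.arange(-.23,.23,.01):
        mm=ins&(abs(Q[...,0])<.055)&(Q[...,1]>=lo)&(Q[...,1]<lo+.01)
        e=ins&(abs(Q[...,0])>.1035)&(Q[...,1]>=lo)&(Q[...,1]<lo+.01)
        rr=ins&(Q[...,0]>-0.098)&(Q[...,0]<-.078)&(Q[...,1]>=lo)&(Q[...,1]<lo+.01)
        med=lambda M: round(float(np.median(X[M][:,2])),4) if M.sum() else None
        print(round(lo,3),med(mm),med(e),med(rr))
E
```

```text
scene (array([0.56399731, 0.06306322]), (459.08001708984375, 231.45240783691406), array([0.102717 , 0.9947106], dtype=float32)) 4068
y dir angle 84.10435
board top z 0.09056827931334399 y extents [0.0067 0.0094 0.0131 0.2071 0.216  0.222 ]
-0.23 0.0389 0.0475 0.041
-0.22 0.0703 0.0609 0.0727
-0.21 None 0.0617 0.0741
-0.2 0.0217 0.0623 0.0719
-0.19 0.0213 0.0571 0.0733
-0.18 0.022 0.0574 0.0723
-0.17 0.0222 0.0284 0.0728
-0.16 0.0218 -0.0016 0.072
-0.15 0.0486 0.0629 -0.2998
-0.14 0.0721 0.0585 -0.4357
-0.13 None 0.0357 -0.3982
-0.12 0.0153 0.0532 -0.3338
-0.11 0.0133 0.0381 -0.3793
-0.1 0.0127 -0.2359 -0.403
-0.09 0.0131 0.0191 0.0633
-0.08 0.0115 0.0507 -0.8932
-0.07 0.0136 0.0607 -0.4138
-0.06 0.0131 0.0622 -0.8677
-0.05 0.0136 0.0604 -0.8775
-0.04 0.0135 0.0513 0.0646
-0.03 0.013 0.0504 0.0643
-0.02 0.0139 0.0617 0.0655
-0.01 0.0138 0.0613 0.0643
0.0 0.0154 0.0643 0.0699
0.01 0.0829 0.0576 0.0875
0.02 0.0885 0.0586 0.0912
0.03 0.0875 0.0525 0.0911
0.04 0.0893 0.0612 0.0896
0.05 0.0909 0.0566 0.0911
0.06 0.0905 0.0486 0.0908
0.07 0.0906 0.0608 0.0898
0.08 0.0904 0.0467 0.0899
0.09 
[... 1083 characters left out ...]
0647
-0.05 0.0132 0.0534 None
-0.04 None 0.0522 None
-0.03 None 0.0587 None
-0.02 None 0.0612 None
-0.01 None 0.0494 0.0653
0.0 None 0.0453 None
0.01 0.0889 0.0442 0.0879
0.02 0.0898 0.0594 0.0899
0.03 0.0901 0.0368 0.0901
0.04 0.0899 0.0494 0.089
0.05 0.0901 0.0385 0.0899
0.06 0.0896 0.0529 0.0893
0.07 0.09 0.0471 0.0891
0.08 0.0901 0.0511 0.0901
0.09 0.0895 0.0422 0.0886
0.1 0.0905 0.0419 0.0897
0.11 0.0891 0.0508 0.0886
0.12 0.0902 0.0396 0.0888
0.13 0.09 0.0461 0.0888
0.14 0.0901 0.0418 0.0889
0.15 0.0901 0.048 0.0895
0.16 0.09 0.0528 0.0892
0.17 0.0897 0.0505 0.0915
0.18 0.0903 0.0633 0.0902
0.19 0.0898 0.0798 0.0913
0.2 0.091 0.081 0.0903
0.21 0.0902 0.081 0.0907
0.22 0.055 0.065 0.091
```

The fit puts the station centre near (0.564, 0.064), with its +y at about 84.2° in the world. The board centre is near station y = 0.115 with its top at 0.0905 (expected 0.091). The pan rim runs from about −0.225 to −0.137. Those sizes and heights match the description, so next I'll check nearby obstacles and IK.

Run:
```python
from fit import *
import pickle
cs=pickle.load(open('c0.pkl','rb'))
c=cs['scene'];X=cloud(c)
# obstacles above 0.14 by 5cm cell near tail
m=(X[...,2]>0.12)&(X[...,0]>.25)&(X[...,0]<.85)&(X[...,1]>.15)&(X[...,1]<.65)
P=X[m]
for i in np.arange(.25,.85,.05):
    print(round(i,2),[ (round(float(P[s][:,2].max()),2) if (s:=((P[:,0]>=i)&(P[:,0]<i+.05)&(P[:,1]>=j)&(P[:,1]<j+.05))).sum()>3 else 0) for j in np.arange(.15,.65,.05)])
o=r.get_obs();M=R.from_quat(o['orientation']).as_matrix();print('tool axes',M.round(3).T.tolist())
a=np.radians(84.2);y=np.array([np.cos(a),np.sin(a),0]);x=np.array([y[1],-y[0],0]);C=np.array([.5643,.0638,0])
for nm,ty in [('x',x),('-x',-x),('y',y),('-y',-y)]:
    tx=np.array([0,0,-1.]);Rm=np.c_[tx,ty,np.cross(tx,ty)];q=R.from_matrix(Rm).as_quat()
    T=np.eye(4);T[:3,:3]=Rm;cam=(T@np.array(cs['wrist']['T_tool_cam']))[:3,3]
    print(nm,'cam off',cam.round(3))
    for sy,z in [(.25,.2),(.25,.073),(.13,.073),(-.18,.15),(-.18,.045),(-.09,.045)]:
        s=r.inverse_kinematics(C+y*sy+[0,0,z],q); print(sy,z,None if s is None else np.round(s,2).tolist())
```

```text
0.25 [0, 0, 0, 0, 0, 0, 0.61, 0.6, 0.32, 0]
0.3 [0, 0, 0, 0, 0, 0, 0, 0, 0, 0]
0.35 [0, 0, 0, 0, 0, 0, 0, 0, 0.21, 0.21]
0.4 [0, 0, 0, 0, 0, 0, 0, 0.21, 0.25, 0.33]
0.45 [0, 0, 0, 0, 0, 0, 0, 0.35, 0.36, 0.35]
0.5 [0, 0, 0, 0, 0, 0, 0, 0.35, 0.33, 0.32]
0.55 [0, 0, 0, 0, 0, 0, 0, 0.31, 0.19, 0.18]
0.6 [0, 0, 0, 0, 0, 0, 0, 0, 0, 0.12]
0.65 [0, 0, 0, 0, 0, 0, 0, 0, 0.12, 0.41]
0.7 [0, 0, 0, 0, 0, 0.32, 0.33, 0.12, 0.41, 0.41]
0.75 [0, 0, 0, 0, 0, 0, 0, 0.41, 0.41, 0.18]
0.8 [0, 0.25, 0.27, 0.26, 0.21, 0.12, 0.41, 0.42, 0.27, 0.17]
tool axes [[-0.001, -0.001, -1.0], [0.393, 0.92, -0.001], [0.92, -0.393, -0.0]]
x cam off [0.007 0.072 0.171]
0.25 0.2 [0.47, 0.47, 1.35, -0.0, 1.31, 0.57]
0.25 0.073 [0.47, 0.57, 1.53, -0.0, 1.05, 0.57]
0.13 0.073 [0.3, 0.49, 1.68, -0.0, 0.98, 0.41]
-0.18 0.15 [-0.23, 0.34, 1.7, -0.0, 1.1, -0.13]
-0.18 0.045 [-0.23, 0.45, 1.83, -0.0, 0.86, -0.13]
-0.09 0.045 [-0.07, 0.45, 1.84, -0.0, 0.86, 0.03]
-x cam off [-0.007 -0.072  0.171]
0.25 0.2 None
0.25 0.073 None
0.13 0.073 None
-0.18 0.15 None
-0.18 0.045 None
-0.09 0.045 None
y cam off [-0.072  0.007  0.171]
0.25 0.2 [0.47, 0.47, 1.35, -0.0, 1.31, -1.0]
0.25 0.073 [0.47, 0.57, 1.53, -0.0, 1.05, -1.0]
0.13 0.073 [0.3, 0.49, 1.68, -0.0, 0.98, -1.17]
-0.18 0.15 [-0.23, 0.34, 1.7, -0.0, 1.1, -1.7]
-0.18 0.045 [-0.23, 0.45, 1.83, -0.0, 0.86, -1.7]
-0.09 0.045 [-0.07, 0.45, 1.84, -0.0, 0.86, -1.54]
-y cam off [ 0.072 -0.007  0.171]
0.25 0.2 [0.47, 0.47, 1.35, 0.0, 1.31, 2.14]
0.25 0.073 [0.47, 0.57, 1.53, -0.0, 1.05, 2.14]
0.13 0.073 [0.3, 0.49, 1.68, -0.0, 0.98, 1.98]
-0.18 0.15 [-0.23, 0.34, 1.7, -0.0, 1.1, 1.44]
-0.18 0.045 [-0.23, 0.45, 1.83, -0.0, 0.86, 1.44]
-0.09 0.045 [-0.07, 0.45, 1.84, -0.0, 0.86, 1.61]
```

```bash
cat >> h.py <<'E'
a=np.radians(84.2);Y=np.array([np.cos(a),np.sin(a),0]);Xs=np.array([Y[1],-Y[0],0]);C=np.array([.5643,.0638,0])
tx=np.array([0,0,-1.]);Q=R.from_matrix(np.c_[tx,Xs,np.cross(tx,Xs)]).as_quat()
def S(x,y,z): return C+Xs*x+Y*y+np.array([0,0,z])
def st(P): 
    d=np.asarray(P)-C; return np.array([d@Xs,d@Y,d[...,2]]).T
E
python3 - <<'E'
from h import *
import pickle
r.move_pose([0.36,0.25,0.213],Q)
r.gripper_to(0.0)
r.move_linear(S(0,.26,.2),feed=.2)
cs={n:cap(n) for n in ['wrist','scene']}
for n in cs: save(cs[n],n+'1')
pickle.dump(cs,open('c1.pkl','wb'))
o=r.get_obs();print(o['time'],st(o['eef_pos']),o['gripper_width'],o['wrist_force'])
E
```

```text
4.1583 [-0.00061455  0.2598238   0.20044801] 0.0003764853681859886 [-0.53381193 -0.86636633  0.36576761]
```

View pics/wrist1.png

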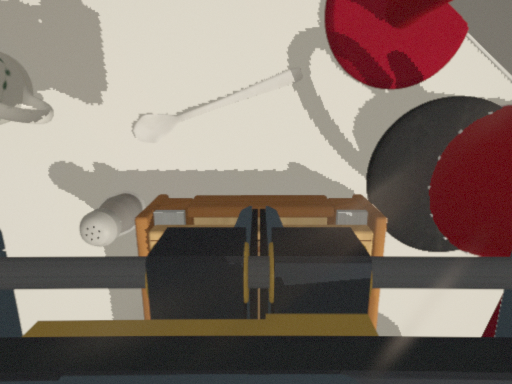

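View pics/scene1.png

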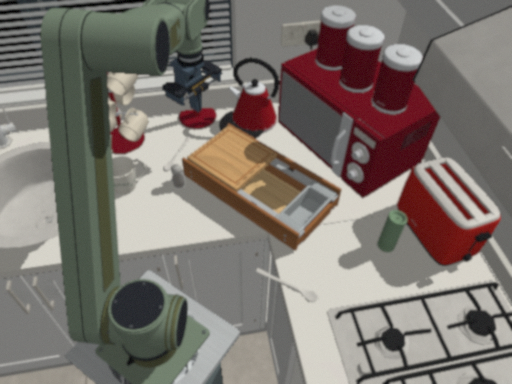

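The wrist view shows the cheek ends at about (138–160, 222) and (362–385, 222), with rails at (170,217) and (352,217). The board tail's top edge is near row 227 and the closed fingertips near (258,212). I'll check these against the fit.

Run:
```python
from h import *
import pickle
c=pickle.load(open('c1.pkl','rb'))['wrist']
print(proj(c,[S(-.1135,.23,.085),S(.1135,.23,.085),S(-.1135,.23,0),S(.1135,.23,0),S(-.1,.2205,.091),S(.1,.2205,.091),S(0,.26,.2)]).round(1))
big=cv2.resize(c['frame'][180:270,120:400],None,fx=2.8,fy=2.8,interpolation=cv2.INTER_CUBIC);cv2.imwrite('pics/crop3.png',big[:,:,::-1])
X=cloud(c); q=st(X.reshape(-1,3)).reshape(X.shape)
m=(q[...,2]>.082)&(q[...,2]<.1)&(abs(q[...,0])<.1)&(q[...,1]<.25)&(q[...,1]>.15)
for lo,hi in [(-.1,-.075),(.075,.1)]:
    k=m&(q[...,0]>lo)&(q[...,0]<hi);print('tail y',q[k][:,1].max() if k.sum() else None,k.sum())
m=(q[...,2]>.075)&(q[...,2]<.1)&(abs(q[...,0])>.1)&(abs(q[...,0])<.13)
print('cheek', q[m].min(0),q[m].max(0),m.sum(), np.median(q[m][:,2]))
```

```text
[[130.9 216.5]
 [386.8 216.6]
 [158.3 191.1]
 [359.2 191.2]
 [144.9 229. ]
 [372.8 229.1]
 [259.2 235.7]]
tail y 0.22576159544783295 208
tail y 0.21917119649083697 293
cheek [-0.11244101  0.11283122  0.07501326] [0.12999998 0.40468395 0.09605033] 1760 0.08457361761567411
```

View pics/crop3.png

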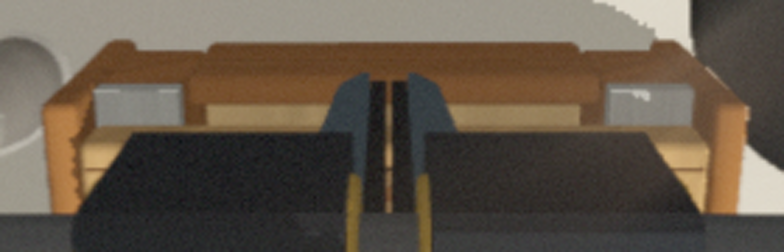

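Run:
```python
from h import *
def pr(s):
    o=r.get_obs();print(s,round(o['time'],2),st(o['eef_pos']).round(4),np.round(o['wrist_force'],1))
print(r.move_linear(S(.002,.254,.2),feed=.1),r.move_linear(S(.002,.254,.074),feed=.12,guard=10));pr('down')
print(r.move_linear(S(.002,.178,.074),feed=.06,guard=20));pr('leg1')
print(r.move_linear(S(.002,.135,.074),feed=.025,guard=16));pr('leg2')
c=cap('scene');save(c,'scene2');cv2.imwrite('pics/crop4.png',cv2.resize(c['frame'][110:260,160:360],None,fx=4,fy=4,interpolation=cv2.INTER_CUBIC)[:,:,::-1])
q=st(cloud(c).reshape(-1,3))
k=(abs(q[:,0])<.09)&(q[:,1]>-.06)&(q[:,1]<.1)&(q[:,2]>.07)&(q[:,2]<.1)
A=np.c_[q[k][:,:2],np.ones(k.sum())];print('plane',np.linalg.lstsq(A,q[k][:,2],rcond=None)[0],np.median(q[k][:,2]))
k=(abs(q[:,0])<.08)&(q[:,1]>-.12)&(q[:,1]<.1)&(q[:,2]>.08)&(q[:,2]<.1);print('nose',np.percentile(q[k][:,1],[0,1,3]))
```

```text
False False
down 5.61 [0.0025 0.2544 0.0749] [ 0.  -0.2  0. ]
False
leg1 7.03 [0.0021 0.1778 0.0741] [1.  0.6 1.7]
True
leg2 8.46 [0.0014 0.142  0.0738] [0.4 1.5 1. ]
plane [0.00020428 0.00037604 0.08472637] 0.08475766158203446
nose [-0.08670611 -0.0847926  -0.08176771]
```

View pics/crop4.png

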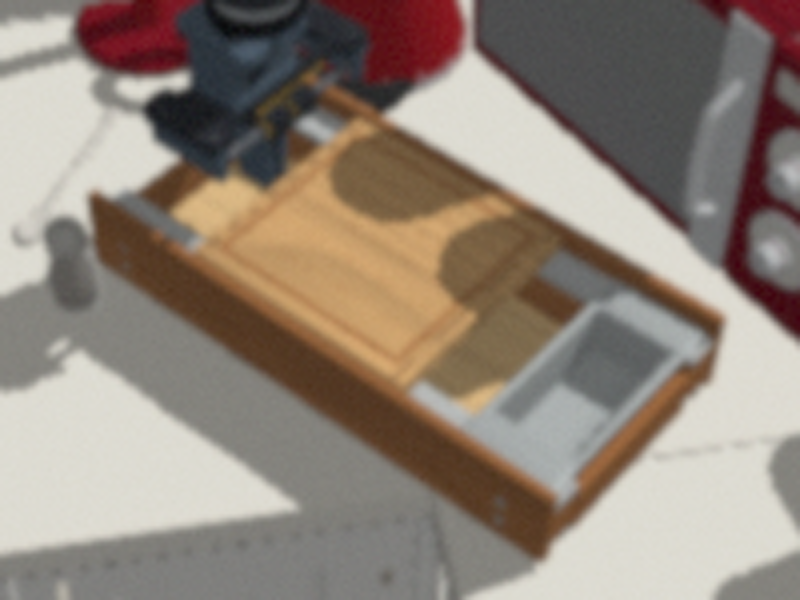

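The board has dropped. Its top is at 0.0848 and level, and the fingertip stopped at y = 0.142 against an expected 0.1405. Next I'll measure the pan rim in the crop: outer +y edge from about (600,295) to (470,418), inner -y edge along (673,350)–(565,452).

Run:
```python
from h import *
r.move_linear(S(.002,.16,.074),feed=.06)
r.move_linear(S(.002,.17,.17),feed=.2)
r.move_linear(S(.002,-.15,.17),feed=.2)
o=r.get_obs();print(o['time'],st(o['eef_pos']))
import pickle
c=cap('wrist');save(c,'wrist3');X=cloud(c);q=st(X.reshape(-1,3))
pickle.dump(c,open('c3.pkl','wb'))
s=cap('scene');save(s,'scene3')
for n,c in [('w',c),('s',s)]:
    q=st(cloud(c).reshape(-1,3))
    k=(abs(q[:,0])<.09)&(q[:,1]>-.26)&(q[:,1]<-.1)&(q[:,2]>.068)&(q[:,2]<.08)
    print(n,k.sum(),np.percentile(q[k],[1,50,99],axis=0).round(4).tolist())
    k=(abs(q[:,0])<.05)&(q[:,1]>-.26)&(q[:,1]<-.1)&(q[:,2]>.016)&(q[:,2]<.03)
    print(' floor',k.sum(),np.percentile(q[k],[1,50,99],axis=0).round(4).tolist() if k.sum() else 0)
    k=(abs(q[:,0])<.09)&(q[:,1]>-.06)&(q[:,1]<.1)&(q[:,2]>.07)&(q[:,2]<.1)
    print(' board top',np.median(q[k][:,2]) if k.sum() else 0)
```

```text
11.325 [ 0.00196218 -0.14926128  0.16995351]
w 5103 [[-0.0894, -0.1913, 0.0687], [-0.0113, -0.1493, 0.0726], [0.0895, -0.1377, 0.0742]]
 floor 3646 [[-0.0491, -0.1997, 0.0202], [-0.0003, -0.1734, 0.0219], [0.0492, -0.1429, 0.0278]]
 board top 0.08482124792669055
s 596 [[-0.0894, -0.2223, 0.0683], [-0.0097, -0.1826, 0.0723], [0.0895, -0.137, 0.0774]]
 floor 433 [[-0.0388, -0.2294, 0.0167], [0.0072, -0.1708, 0.022], [0.0488, -0.1039, 0.0291]]
 board top 0.08466829435305401
```

View pics/wrist3.png

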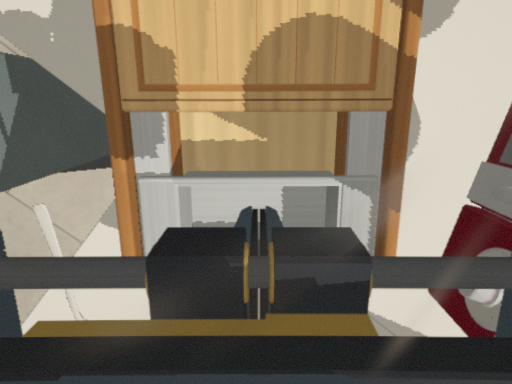

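The wrist view shows the rim's +y edge near row 178 and the board's nose at row ~105. That gives a pan edge at y ≈ −0.137 and the pan centre at ≈ −0.1795. I'll lower the closed fingers into the pan and push.

Run:
```python
from h import *
def pr(s):
    o=r.get_obs();print(s,round(o['time'],2),st(o['eef_pos']).round(4),np.round(o['wrist_force'],1))
r.move_linear(S(.002,-.182,.17),feed=.12)
print(r.move_linear(S(.002,-.182,.048),feed=.1,guard=6));pr('down')
print(r.move_linear(S(.002,-.125,.048),feed=.04,guard=10));pr('leg1')
print(r.move_linear(S(.002,-.100,.048),feed=.02,guard=8));pr('leg2')
for n in ['wrist','scene']:
    c=cap(n);save(c,n+'4');q=st(cloud(c).reshape(-1,3))
    k=(abs(q[:,0])<.09)&(q[:,1]>-.06)&(q[:,1]<.1)&(q[:,2]>.07)&(q[:,2]<.1)
    print(n,'board top',np.median(q[k][:,2]) if k.sum() else 0)
    k=(abs(q[:,0])<.09)&(q[:,1]>-.2)&(q[:,1]<-.06)&(q[:,2]>.069)&(q[:,2]<.077)
    print(' rim',k.sum(),np.percentile(q[k],[1,50,99],axis=0).round(4).tolist())
```

```text
False
down 13.21 [ 0.0025 -0.1821  0.0486] [-0.9  0.1 -0. ]
False
leg1 14.78 [ 0.002  -0.1249  0.048 ] [ 0.7 -0.   0.8]
True
leg2 15.72 [ 0.0019 -0.1059  0.0478] [-0.4 -1.   1.1]
wrist board top 0.08484863535988099
 rim 11823 [[-0.0892, -0.147, 0.0699], [0.0065, -0.0972, 0.0726], [0.0894, -0.0841, 0.0745]]
scene board top 0.08476535922392436
 rim 416 [[-0.0891, -0.1656, 0.0692], [-0.0545, -0.14, 0.0724], [0.0886, -0.0791, 0.0765]]
```

View pics/wrist4.png

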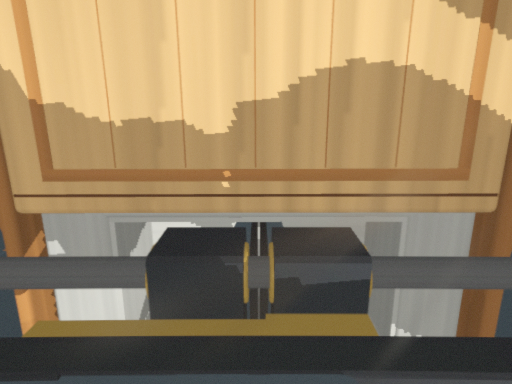

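The board's lower edge (row ~212) runs straight into the pan rim, with no well visible between them. I'll back off, lift clear and check.

Run:
```python
from h import *
r.move_linear(S(.002,-.122,.048),feed=.06)
r.move_linear(S(.002,-.122,.2),feed=.15)
r.move_linear(S(.002,-.16,.2),feed=.15)
for n in ['wrist','scene']:
    c=cap(n);save(c,n+'5');q=st(cloud(c).reshape(-1,3))
    k=(abs(q[:,0])<.09)&(q[:,1]>-.06)&(q[:,1]<.1)&(q[:,2]>.07)&(q[:,2]<.1)
    A=np.c_[q[k][:,:2],np.ones(k.sum())]
    print(n,'board top',np.median(q[k][:,2]) if k.sum() else 0, np.linalg.lstsq(A,q[k][:,2],rcond=None)[0][:2])
    k=(abs(q[:,0])<.09)&(q[:,1]>-.2)&(q[:,1]<-.06)&(q[:,2]>.069)&(q[:,2]<.077)
    print(' rim',k.sum(),np.percentile(q[k],[1,50,99],axis=0).round(4).tolist())
    k=(abs(q[:,0])<.08)&(q[:,1]>-.12)&(q[:,1]<-.04)&(q[:,2]>.081)&(q[:,2]<.09);print(' nose',np.percentile(q[k][:,1],[0,1]).round(4))
    k=(abs(q[:,0])<.06)&(q[:,1]>-.12)&(q[:,1]<-.06)&(q[:,2]<.06);print(' low pts in gap',k.sum())
    if n=='scene': cv2.imwrite('pics/crop5.png',cv2.resize(c['frame'][110:260,160:360],None,fx=4,fy=4,interpolation=cv2.INTER_CUBIC)[:,:,::-1])
print(r.get_obs()['time'])
```

```text
wrist board top 0.0848158667428443 [0.00064791 0.0012841 ]
 rim 8330 [[-0.0894, -0.165, 0.0698], [-0.0088, -0.1188, 0.0726], [0.0892, -0.0814, 0.0745]]
 nose [-0.0813 -0.0809]
 low pts in gap 3738
scene board top 0.08475086685709832 [0.00156781 0.00035705]
 rim 562 [[-0.0894, -0.1658, 0.0692], [-0.0072, -0.1202, 0.0726], [0.0894, -0.0788, 0.0767]]
 nose [-0.0824 -0.0809]
 low pts in gap 493
17.9
```

View pics/wrist5.png

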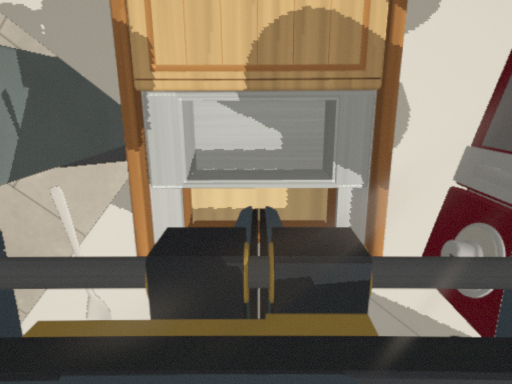

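View pics/scene5.png

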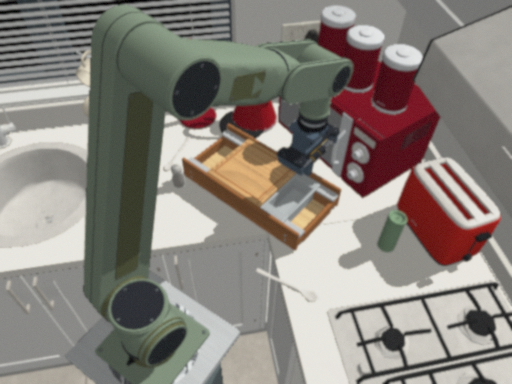

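Run:
```python
from h import *
r.dwell(.3); r.close_job(); print(r.get_obs()['time'])
```

```text
the job is handed in; nothing more can be done
the job is handed in; nothing more can be done
```

I pushed the board along its rails with the closed fingertips until it dropped into the notches. Then I pushed the pan from inside its +y wall until it met the board. The job was handed in at about 18 s of the 42 s allowed.

**Last checks:**
- **Board:** its top measured 0.0848 m high, against 0.085 m when flush. Its slope was under 0.002 rad.
- **Gap:** the board's edge was at station y ≈ −0.081 m and the pan's edge at ≈ −0.081 m. The wrist view showed no opening between them.
- **Pan:** the rim top was at 0.0726 m, against a nominal 0.073 m on the rails.
- **Other things:** the last scene view showed the shaker, candle and spoons where they started. The arm hid the mug in that view. It was not touched and nothing unexpected showed in the forces.

**Disagreements:**
- **Board position:** its edge measured about −0.085 m after its own push, and −0.081 m once the pan pressed on it. The shift is about what the notches' 2.5 mm play either way allows.
- **Crude gap count:** my count of low points in the gap came out non-zero. I put that down to the window also covering the pan's interior, and relied on the edge measurements and the picture.

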